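Load a filter into the tester and hold the shutter key at half stroke

ROBOT

A 7-joint arm with a two-finger parallel gripper is mounted at the origin on a cart in front of the work surface, level with it; the furniture and walls round the work are solid. World frame = base frame: x ahead of the robot, y to its left, z up, the work surface at z = 0. Lengths are in mm, angles in rad, forces in N, time in s.
With the tool pointing down it reaches from about 350 to 775 mm from the base axis. Payload 3.1 kg.
Tool frame: the origin (TCP) lies at the very end of the fingers, on their centre line; the grasp point (between the pads) lies 19 mm behind it; z points along the fingers, y is the line along which they close (so a half turn about z gives the same grasp; the last joint's range is limited). The gripper opens to 85 mm and grips with 20 to 120 N. Pads are 22 mm wide; open, the fingers measure 114 mm over their backs; the gripper's body (76 mm by 85 mm) begins 54 mm behind the grasp point. The pads swing forward as they close: fully open they stand 13 mm farther back than shut.
Start: joints at [-1.354, 0.311, 0.014, 1.512, -0.004, 1.319, -0.027], TCP at [140.728, 531.708, 231.304] pointing down, gripper open.
Joint ranges: [-2.7, 2.7], [-0.3, 1.91], [-1.27, 1.3], [0.12, 2.57], [-1.44, 4.58], [0.2, 2.03], [-3.05, 3.05]. Speed limits (rad/s): [2.79, 2.79, 3.14, 3.14, 3.14, 3.14, 3.14].

INTERFACE

Orientations are given as a rotation vector (axis times angle).
In Python, from plant import manip gives the robot as it stands.
- The arm moves only by the tool apply_moves, never from a script. Its argument "moves" is a list of rows, each an object of numbers: "hand": the opening, from 0 (shut) to 1 (fully open); "dx", "dy", "dz": the shift along the world's x, y, z each as a share of 80 cm, from -1 to 1; "wx", "wy", "wz": the turn, a rotation vector about the world's x, y, z each as a share of pi rad, from -1 to 1. In form: [{"hand": .., "dx": .., "dy": .., "dz": .., "wx": .., "wy": .., "wz": ..}, ...]. A call has exactly 10 rows; each row is the pose to reach, as a shift and turn from the pose commanded when the call began, turning the shorter way round; what a row does not reach only later rows make up. A row lasts 1/8 s, in which the tool goes at most 62.5 mm and 10.7 degrees, less where a joint would pass 70% of its speed; a pose out of reach is approached as far as the arm can. A call with a number of a shift or a turn outside -1 to 1 is refused whole. A call with a gripper value outside its range is refused whole. The fingers move at their own pace and stop on an object; "newtons" is the grip in N (left out, the last holds). Time passes only in rows, so rows that repeat a pose let the fingers close, or fill a call up. It gives the time, the measured TCP pose, the force, the opening and the grip force at its end, in the units of the state.
- manip.state(): the state, without advancing time (a new reading comes with each control period).
- manip.read_camera(name): name is "scene" or "top"; returns a dict with "img" (420x560x3 uint8, red, green, blue), "vertical_fov" (degrees; the focal length in pixels is half the picture's height over the tangent of half this angle, whatever the lens; pixels are square), "cx", "cy" (the principal point, pixels), "camera_from_world" (4x4, takes a point from world to camera coordinates). Camera axes: x right, y down, z forward; pixel columns grow to the right and rows downward; lengths in mm; the calibration is good to about 2 mm. A picture is of the moment at which its call begins. There is no depth.
- manip.close_job(): hands the job in; it is judged then, once.
The state is a dict: "time": time; "q": joint angles; "qd": joint speeds; "joint_torque": joint torques, N m; "position": TCP position; "tcp_rot": TCP orientation; "ft_force": force on the tool from outside, world axes, zero at the start; "torque": the same for the moment, N m; "finger_gap": finger opening in mm; "grasp_force": force on a finger pad.
Only numpy, scipy, OpenCV 4.12 (cv2) and the standard library are available. Lean on these libraries where they do the work, as an engineer would, in place of code of your own. Each camera call takes 0.05 s, during which the arm holds its last target. There are 200 camera calls.

TASK

Lay the round camera filter flat into the round nest of the filter tester and let go of it. Then press the tester's red spring-loaded shutter key half-way down, so that its red pointer stands in the green band of the white scale, and keep holding it there: finish while still pressing the key. Never push the key down to its stop, and leave the other things on the desk where they are.

Things in the scene. Friction and masses are not known exactly. Their poses are not given: they have to be found in the camera images.
- filter_ring: the round camera filter: 50 mm diameter, 7 mm thick, dark rim with reddish glass, about 40 g, lying flat on the desk. Origin at the centre of its underside, z up. It is gripped across its outer diameter. It may have changed places with the black lens cap.
- tester: the filter tester, fixed to the desk: aluminium base 110 mm (x) by 220 mm (y), top 12 mm above the desk; dark nest at y = +55 mm, grey key housing (56 x 50 mm, top at 45 mm) at y = -60 mm, white scale plate (24 mm wide, 92 mm high) at y = -102 mm. Origin on the desk; at zero yaw x points away from the robot, y to the left; turned by up to 0.3 rad.
- nest (a point): centre of the nest's flat floor, 30 mm above the desk, where the filter's underside rests; axes as the tester's. Curved walls at +x and -x, inner radius 26.5 mm, 5 mm high with flared tops, centre the filter. At +y and -y it is open: fingers gripping the filter along y pass the floor (34 mm wide in y) and may go 18 mm below it; 38 mm free along x between the walls' ends.
- key_top (a point): centre of the flat top face of the red key cap that is pressed, 44 mm (x) by 38 mm (y), 89 mm above the desk at rest; axes as the tester's. The cap moves straight down and carries the red pointer, which runs along the white scale on its -y side and is in the green band at 11 to 19 mm of travel.
- key_rest (a point): where the centre of the key cap's top face is when the key is not pressed, 89 mm above the desk; axes as the tester's. This point does not move with the key.
- shutter_key (a joint): travel of the key in m: 0 at rest (up), grows as it is pressed, stop at 0.030; half-way is 0.015. A spring pushes it back up: about 3.5 N to start it, 7 N at half-way, 11 N at the stop.
- lens_cap: black lens cap, 72 mm diameter, 13 mm thick, a bystander lying flat; may have changed places with the filter. Origin at the centre of its underside.
- film_can: black film can with grey lid, 34 mm diameter, 53 mm tall, a bystander behind the work. Origin at the centre of its underside.
- usb_stick: green and white USB stick, 18 x 56 x 8 mm, a bystander at the front of the desk. Origin at the centre of its underside.
- marker_blue: blue marker, 128 mm long, 13 mm thick, a bystander lying at the front of the desk. Origin at the centre of its underside, long side along its x.
Not all that is in view belongs to the job. What is shaped like the filter_ring but orange is not meant.

How it is judged:
By the outcome, as a careful person would: the job done as asked, in the order asked, and still so for the second after the job is handed in, while the arm keeps its last pose, push and grip.
It also fails if it takes over 45 s, if anything falls off the work surface, if the arm or the gripper's body presses on something with over 40 N, if the wrist force passes 120 N, or if a joint passes its speed limit or range.

## Working session

There is one attempt and no reset: what is moved stays moved. The work goes in short steps, Python scripts to look and compute and a tool call to move; the robot and the scene stay as the last step left them, time stands still between calls to the robot, and variables do not carry over. Pictures are saved under pics/ and viewed, at most 10 in all, crops included, and the job is handed in when it is done.

Besides the shell and the picture viewer there is one more tool, called after "Call:" as name([rows], argument=value, ...), one row to a line, values as JSON. apply_moves: Moves the arm, as the interface text tells. Its arguments: {"type":"object","properties":{"moves":{"type":"array","items":{"type":"object","properties":{"hand":{"type":"number"},"dx":{"type":"number","minimum":-1,"maximum":1},"dy":{"type":"number","minimum":-1,"maximum":1},"dz":{"type":"number","minimum":-1,"maximum":1},"wx":{"type":"number","minimum":-1,"maximum":1},"wy":{"type":"number","minimum":-1,"maximum":1},"wz":{"type":"number","minimum":-1,"maximum":1}}}},"newtons":{"type":"number"}},"required":["moves"]}

```bash
mkdir -p pics; cat > h.py <<'E'
import numpy as np, cv2
from plant import manip
def cam(n):
    c=manip.read_camera(n); im=c["img"]; f=im.shape[0]/2/np.tan(np.radians(c["vertical_fov"])/2)
    return im,f,c["cx"],c["cy"],np.array(c["camera_from_world"])
def ray(C,u,v,z):
    im,f,cx,cy,T=C; R=T[:3,:3]; o=-R.T@T[:3,3]; d=R.T@np.array([(u-cx)/f,(v-cy)/f,1])
    return o+d*(z-o[2])/d[2]
def proj(C,p):
    im,f,cx,cy,T=C; q=T[:3,:3]@np.array(p)+T[:3,3]; return cx+f*q[0]/q[2],cy+f*q[1]/q[2]
def save(im,n): cv2.imwrite("pics/"+n,cv2.cvtColor(im,cv2.COLOR_RGB2BGR))
E
python3 - <<'E'
from h import *
a=cam("scene");b=cam("top")
np.savez("c0.npz",s=a[0],t=b[0])
save(a[0],"s0.png");save(b[0],"t0.png")
for c in(a,b):print(c[1:4],(-c[4][:3,:3].T@c[4][:3,3]).round())
print(manip.state())
E
```

```text
(np.float64(472.97727729901544), 282.80515216953563, 197.87592907456715) [251. 598. 887.]
(np.float64(531.03467797199), 276.81993057224696, 207.90167602519344) [ 324.   22. 1209.]
{'time': 0.1, 'q': array([-1.35369257,  0.31162954,  0.01400116,  1.5129189 , -0.00439685,
        1.31919203, -0.02720357]), 'qd': array([-0.00010842, -0.00087035,  0.00131241, -0.00392568,  0.00184822,
       -0.00018893, -0.0001826 ]), 'joint_torque': array([ 1.01189991e-03, -3.80857337e+01,  1.46952742e-01, -2.31240731e+01,
        1.23748969e-02,  8.09015095e-03, -2.14763145e-05]), 'position': array([140.58161704, 531.0469555 , 230.32962106]), 'tcp_rot': array([-0.40526845, -3.11516031,  0.00331344]), 'ft_force': array([ 0.91423271,  0.57473608, -0.12085346]), 'torque': array([0.01569565, 0.01557463, 0.00620685]), 'grasp_force': 0.0, 'finger_gap': 85.50189171848143}
```

View pics/s0.png

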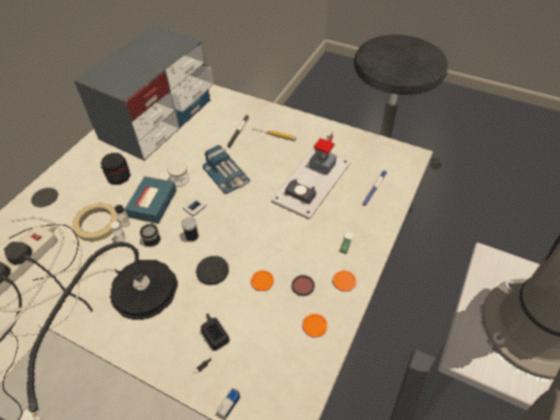

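View pics/t0.png

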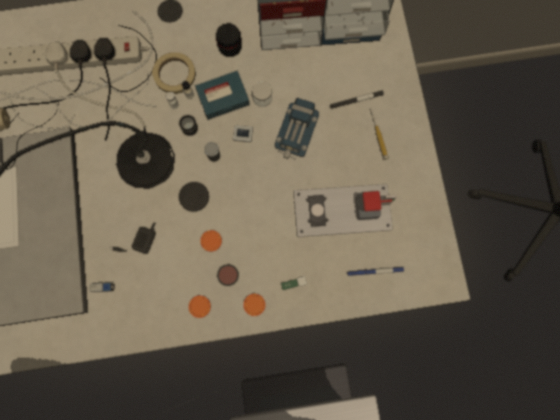

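The pictures show these candidates for the filter:
- The dark-rimmed disc with reddish glass, scene (303,285), top (228,275). It fits the description.
- Three orange discs, top (211,241), (200,306), (254,304). These are decoys.
- The larger black disc, top (194,196). This is the lens cap.

The tester is at top (343,211), with the nest at (317,210) and the key at (371,202). I'll confirm with an enlarged crop and measure.

```bash
python3 - <<'E'
from h import *
S=cam("scene");T=cam("top")
def blob(C,m,u,v,w=30):
    k=np.zeros(m.shape,np.uint8);k[v-w:v+w,u-w:u+w]=m[v-w:v+w,u-w:u+w]
    n,l,st,ce=cv2.connectedComponentsWithStats(k)
    i=1+np.argmax(st[1:,4]);return ce[i],st[i,4],l==i
def hsv(C):return cv2.cvtColor(C[0],cv2.COLOR_RGB2HSV)
for n,C,u,v in(("s",S,303,285),("t",T,228,275)):
    g=hsv(C)[...,2]
    c,a,m=blob(C,(g<130).astype(np.uint8),u,v,20);print(n,"filter",c,a,ray(C,*c,5).round(1),"dia",2*np.sqrt(a/np.pi))
for n,C,u,v in(("s",S,323,146),("t",T,371,202)):
    h=hsv(C);m=((h[...,1]>180)&((h[...,0]<6)|(h[...,0]>174))&(h[...,2]>120)).astype(np.uint8)
    c,a,mm=blob(C,m,u,v,25);print(n,"key",c,a,ray(C,*c,86).round(1))
    print(cv2.minAreaRect(np.argwhere(mm)[:,::-1].astype(np.float32)))
for n,C in(("s",S),("t",T)):
    print(n,"tcp",proj(C,[140.6,531,230]))
# base holes corners
a=cv2.resize(T[0][175:245,285:405],None,fx=6,fy=6,interpolation=cv2.INTER_CUBIC)
b=cv2.resize(T[0][225:325,180:280],None,fx=3,fy=3,interpolation=cv2.INTER_CUBIC)
c=cv2.resize(S[0][125:225,265:365],None,fx=4,fy=4,interpolation=cv2.INTER_CUBIC)[:,:]
cv=np.zeros((600,800,3),np.uint8);cv[:420,:720]=a
save(a,"t1.png")
o=np.zeros((400,720,3),np.uint8);o[:300,:300]=b;o[:400,310:710]=c
save(o,"t2.png")
E
```

```text
s filter [302.2484472  285.72049689] 161 [455.1 125.3   5. ] dia 14.317526556719258
t filter [227.45517241 274.64827586] 435 [455.1 122.2   5. ] dia 23.534213434057992
s key [323.6625 145.425 ] 160 [ 556.2 -211.7   86. ]
((323.67242431640625, 144.56895446777344), (15.784103393554688, 12.4415864944458), 21.801406860351562)
t key [371.78817734 200.68965517] 203 [ 556.7 -215.8   86. ]
((371.5148620605469, 200.6485137939453), (15.920595169067383, 13.83101749420166), 84.2894058227539)
s tcp (np.float64(411.9696294907229), np.float64(592.7512996695934))
t tcp (np.float64(0.8746609597011457), np.float64(482.77114879423436))
```

View pics/t1.png

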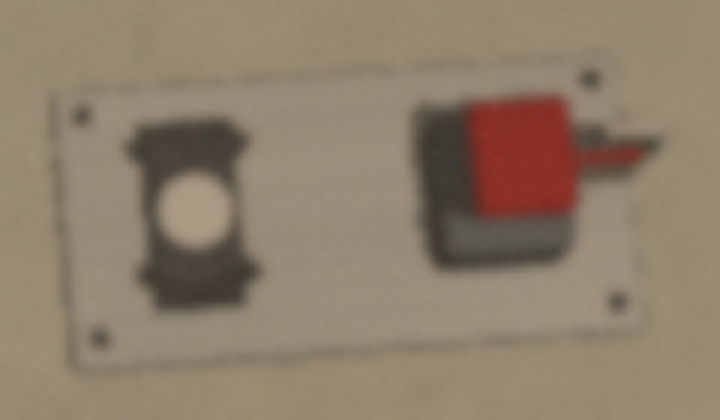

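View pics/t2.png

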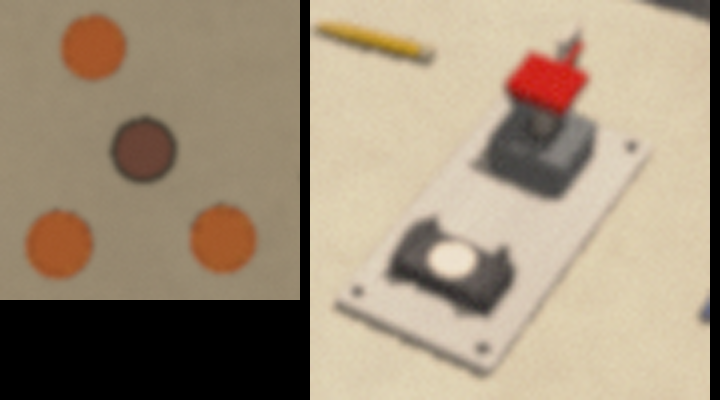

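The crop confirms that the dark-rimmed reddish disc, crop (143,150), is the filter, and the three others are orange decoys. The tester shows its four screws, the nest with its white centre at crop (195,210), and the red key.

```bash
python3 - <<'E'
from h import *
S=cam("scene");T=cam("top")
t=lambda u,v,z:ray(T,(u+.5)/6-.5+285,(v+.5)/6-.5+175,z)
s=lambda u,v,z:ray(S,(u-310+.5)/4-.5+265,(v+.5)/4-.5+125,z)
H=np.array([t(*p,12) for p in((81,116),(590,78),(616,301),(99,338))]);print(H.round(1),H.mean(0).round(1))
d=H[0]+H[3]-H[1]-H[2];yaw=np.arctan2(-d[0],d[1]);d2=H[0]+H[1]-H[2]-H[3];print("yaw",yaw,np.arctan2(d2[1],d2[0]))
# nest centre hole blobs
for n,C,u,v in(("s",S,300,189),("t",T,317,210)):
    g=C[0].min(2).astype(np.uint8);w=9;k=np.zeros_like(g);k[v-w:v+w,u-w:u+w]=(g[v-w:v+w,u-w:u+w]>110)*1
    nn,l,st,ce=cv2.connectedComponentsWithStats(k,connectivity=4);i=l[v,u];print(n,ce[i],st[i],ray(C,*ce[i],30).round(1))
print("s nest",s(452,258,30).round(1),"t",t(195,210,30).round(1))
c=H.mean(0)[:2];R=np.array([[np.cos(yaw),-np.sin(yaw)],[np.sin(yaw),np.cos(yaw)]])
print("nest",c+R@[0,55],"key",c+R@[0,-60])
E
```

```text
[[ 614.4  -65.6   12. ]
 [ 598.8 -263.    12. ]
 [ 510.9 -255.5   12. ]
 [ 527.3  -58.2   12. ]] [ 562.9 -160.6   12. ]
yaw -0.08050126111986138 -0.08435149900035153
s [301.30555556 186.71111111] [294 180  15  15 180] [ 568.1 -109.5   30. ]
t [317.10309278 209.55670103] [312 205  11  11  97] [ 567.2 -101.    30. ]
s nest [ 567.3 -101.1   30. ] t [ 567.1 -100.9   30. ]
nest [ 567.27908589 -105.75945612] key [ 558.03143658 -220.38703126]
```

Call:
apply_moves([
  {"hand": 1, "dx": 0.393, "dy": -0.512, "dz": -0.164, "wz": 0.057},
  {"hand": 1, "dx": 0.393, "dy": -0.512, "dz": -0.164, "wz": 0.057},
  {"hand": 1, "dx": 0.393, "dy": -0.512, "dz": -0.164, "wz": 0.057},
  {"hand": 1, "dx": 0.393, "dy": -0.512, "dz": -0.164, "wz": 0.057},
  {"hand": 1, "dx": 0.393, "dy": -0.512, "dz": -0.164, "wz": 0.057},
  {"hand": 1, "dx": 0.393, "dy": -0.512, "dz": -0.164, "wz": 0.057},
  {"hand": 1, "dx": 0.393, "dy": -0.512, "dz": -0.164, "wz": 0.057},
  {"hand": 1, "dx": 0.393, "dy": -0.512, "dz": -0.164, "wz": 0.057},
  {"hand": 1, "dx": 0.393, "dy": -0.512, "dz": -0.164, "wz": 0.057},
  {"hand": 1, "dx": 0.393, "dy": -0.512, "dz": -0.164, "wz": 0.057},
], newtons=40)

```text
validation failed for argument at $.mo...
```

Call:
apply_moves([
  {"hand": 1, "dx": 0.393, "dy": -0.512, "dz": -0.164, "wx": 0, "wy": 0, "wz": 0.057},
  {"hand": 1, "dx": 0.393, "dy": -0.512, "dz": -0.164, "wx": 0, "wy": 0, "wz": 0.057},
  {"hand": 1, "dx": 0.393, "dy": -0.512, "dz": -0.164, "wx": 0, "wy": 0, "wz": 0.057},
  {"hand": 1, "dx": 0.393, "dy": -0.512, "dz": -0.164, "wx": 0, "wy": 0, "wz": 0.057},
  {"hand": 1, "dx": 0.393, "dy": -0.512, "dz": -0.164, "wx": 0, "wy": 0, "wz": 0.057},
  {"hand": 1, "dx": 0.393, "dy": -0.512, "dz": -0.164, "wx": 0, "wy": 0, "wz": 0.057},
  {"hand": 1, "dx": 0.393, "dy": -0.512, "dz": -0.164, "wx": 0, "wy": 0, "wz": 0.057},
  {"hand": 1, "dx": 0.393, "dy": -0.512, "dz": -0.164, "wx": 0, "wy": 0, "wz": 0.057},
  {"hand": 1, "dx": 0.393, "dy": -0.512, "dz": -0.164, "wx": 0, "wy": 0, "wz": 0.057},
  {"hand": 1, "dx": 0.393, "dy": -0.512, "dz": -0.164, "wx": 0, "wy": 0, "wz": 0.057},
], newtons=40)

```text
time: 1.55
position: [456.2, 118.7, 99.6]
tcp_rot: [-0.135, -3.139, 0.003]
ft_force: [-1.1, 0.4, -0.5]
finger_gap: 85.6
grasp_force: 0.0
```

```bash
python3 - <<'E'
from h import *
S=cam("scene");print(manip.state()["position"],proj(S,[455.1,122.2,100]),proj(S,[455,122,5]))
save(cv2.resize(S[0][210:340,220:400],None,fx=4,fy=4,interpolation=cv2.INTER_CUBIC),"s1.png")
E
```

```text
[455.31981876 121.14701168  99.83624938] (np.float64(303.7332164765074), np.float64(259.8023350285901)) (np.float64(302.9225814272406), np.float64(284.5246643400327))
```

View pics/s1.png

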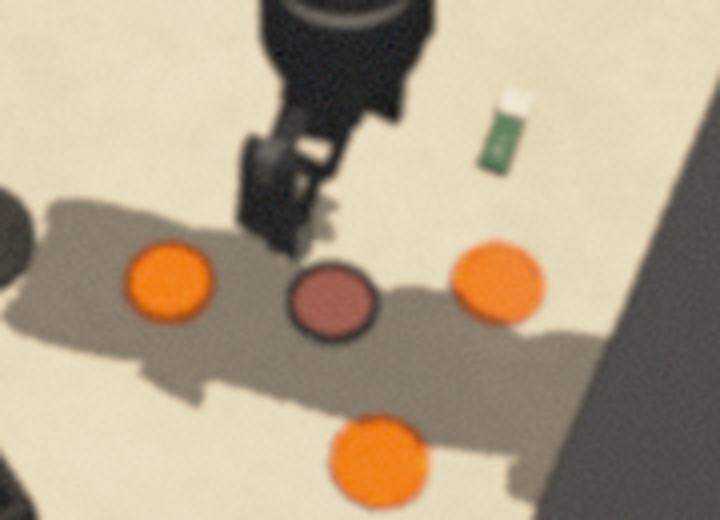

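Call:
apply_moves([
  {"hand": 1, "dx": 0, "dy": 0, "dz": -0.05, "wx": 0, "wy": 0, "wz": 0},
  {"hand": 1, "dx": 0, "dy": 0, "dz": -0.09, "wx": 0, "wy": 0, "wz": 0},
  {"hand": 1, "dx": 0, "dy": 0, "dz": -0.115, "wx": 0, "wy": 0, "wz": 0},
  {"hand": 1, "dx": 0, "dy": 0, "dz": -0.126, "wx": 0, "wy": 0, "wz": 0},
  {"hand": 1, "dx": 0, "dy": 0, "dz": -0.126, "wx": 0, "wy": 0, "wz": 0},
  {"hand": 1, "dx": 0, "dy": 0, "dz": -0.126, "wx": 0, "wy": 0, "wz": 0},
  {"hand": 0.65, "dx": 0, "dy": 0, "dz": -0.126, "wx": 0, "wy": 0, "wz": 0},
  {"hand": 0.65, "dx": 0, "dy": 0, "dz": -0.126, "wx": 0, "wy": 0, "wz": 0},
  {"hand": 0.65, "dx": 0, "dy": 0, "dz": -0.126, "wx": 0, "wy": 0, "wz": 0},
  {"hand": 0.65, "dx": 0, "dy": 0, "dz": -0.126, "wx": 0, "wy": 0, "wz": 0},
], newtons=40)

```text
time: 2.85
position: [455.1, 122.1, -0.6]
tcp_rot: [0.125, 3.139, 0.0]
ft_force: [-0.4, -0.1, -0.1]
finger_gap: 55.3
grasp_force: 0.0
```

Call:
apply_moves([
  {"hand": 0.65, "dx": 0, "dy": 0, "dz": -0.0015, "wx": 0, "wy": 0, "wz": 0},
  {"hand": 0.65, "dx": 0, "dy": 0, "dz": -0.0015, "wx": 0, "wy": 0, "wz": 0},
  {"hand": 0.4, "dx": 0, "dy": 0, "dz": -0.0015, "wx": 0, "wy": 0, "wz": 0},
  {"hand": 0.4, "dx": 0, "dy": 0, "dz": -0.0015, "wx": 0, "wy": 0, "wz": 0},
  {"hand": 0.4, "dx": 0, "dy": 0, "dz": -0.0015, "wx": 0, "wy": 0, "wz": 0},
  {"hand": 0.4, "dx": 0, "dy": 0, "dz": -0.0015, "wx": 0, "wy": 0, "wz": 0},
  {"hand": 0.4, "dx": 0, "dy": 0, "dz": -0.0015, "wx": 0, "wy": 0, "wz": 0},
  {"hand": 0.4, "dx": 0, "dy": 0, "dz": -0.0015, "wx": 0, "wy": 0, "wz": 0},
  {"hand": 0.4, "dx": 0, "dy": 0, "dz": 0.02, "wx": 0, "wy": 0, "wz": 0},
  {"hand": 0.4, "dx": 0, "dy": 0, "dz": 0.05, "wx": 0, "wy": 0, "wz": 0},
], newtons=40)

```text
time: 4.1
position: [454.2, 121.9, 38.9]
tcp_rot: [-0.125, -3.137, 0.001]
ft_force: [0.3, -0.5, 0.0]
finger_gap: 47.0
grasp_force: 41.4
```

Call:
apply_moves([
  {"hand": 0.4, "dx": 0, "dy": 0, "dz": 0.05, "wx": 0, "wy": 0, "wz": 0},
  {"hand": 0.4, "dx": 0.02, "dy": -0.04, "dz": 0.076, "wx": 0, "wy": 0, "wz": 0},
  {"hand": 0.4, "dx": 0.05, "dy": -0.1, "dz": 0.076, "wx": 0, "wy": 0, "wz": 0},
  {"hand": 0.4, "dx": 0.08, "dy": -0.16, "dz": 0.076, "wx": 0, "wy": 0, "wz": 0},
  {"hand": 0.4, "dx": 0.11, "dy": -0.22, "dz": 0.076, "wx": 0, "wy": 0, "wz": 0},
  {"hand": 0.4, "dx": 0.13, "dy": -0.26, "dz": 0.076, "wx": 0, "wy": 0, "wz": 0},
  {"hand": 0.4, "dx": 0.14, "dy": -0.279, "dz": 0.076, "wx": 0, "wy": 0, "wz": 0},
  {"hand": 0.4, "dx": 0.14, "dy": -0.279, "dz": 0.076, "wx": 0, "wy": 0, "wz": 0},
  {"hand": 0.4, "dx": 0.14, "dy": -0.279, "dz": 0.076, "wx": 0, "wy": 0, "wz": 0},
  {"hand": 0.4, "dx": 0.14, "dy": -0.279, "dz": 0.076, "wx": 0, "wy": 0, "wz": 0},
], newtons=40)

```text
time: 5.35
position: [566.8, -98.7, 100.0]
tcp_rot: [-0.12, -3.139, -0.002]
ft_force: [-0.7, 0.6, -0.4]
finger_gap: 47.6
grasp_force: 41.4
```

```bash
python3 - <<'E'
from h import *
S=cam("scene");T=cam("top");print(manip.state()["position"],manip.state()["tcp_rot"],proj(S,[567,-101,103]),proj(S,[567,-101,30]),proj(T,[567,-101,100]))
a=cv2.resize(S[0][110:230,230:350],None,fx=5,fy=5,interpolation=cv2.INTER_CUBIC)
save(a,"s2.png")
E
```

```text
[566.98346201 -99.51807235 100.16603873] [-1.21719282e-01 -3.13912083e+00 -1.33214728e-03] (np.float64(300.6699232334581), np.float64(168.12355435626762)) (np.float64(300.21700461992464), np.float64(189.18277002751412)) (np.float64(319.34090581419474), np.float64(202.63896792748122))
```

View pics/s2.png

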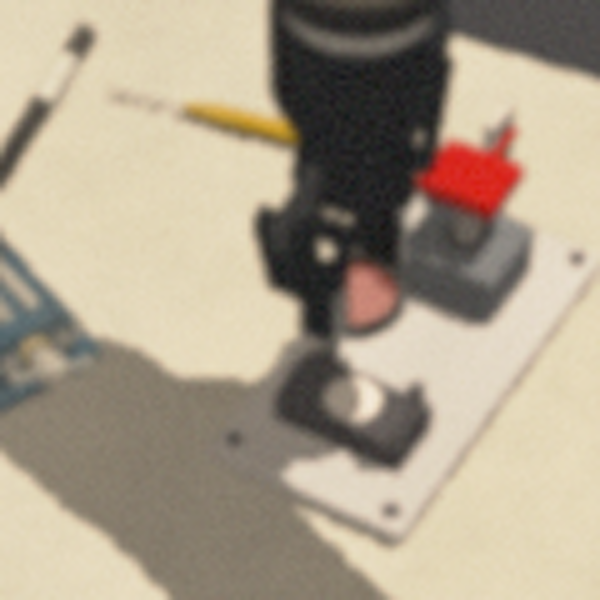

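The picture shows the filter held flat between the fingers, glass near crop (362,297), right above the nest at crop (354,398). I'll lower it now.

Call:
apply_moves([
  {"hand": 0.4, "dx": 0, "dy": 0, "dz": -0.03, "wx": 0, "wy": 0, "wz": 0},
  {"hand": 0.4, "dx": 0, "dy": 0, "dz": -0.055, "wx": 0, "wy": 0, "wz": 0},
  {"hand": 0.4, "dx": 0, "dy": 0, "dz": -0.07, "wx": 0, "wy": 0, "wz": 0},
  {"hand": 0.4, "dx": 0, "dy": 0, "dz": -0.075, "wx": 0, "wy": 0, "wz": 0},
  {"hand": 0.4, "dx": 0, "dy": 0, "dz": -0.078, "wx": 0, "wy": 0, "wz": 0},
  {"hand": 0.4, "dx": 0, "dy": 0, "dz": -0.081, "wx": 0, "wy": 0, "wz": 0},
  {"hand": 0.4, "dx": 0, "dy": 0, "dz": -0.084, "wx": 0, "wy": 0, "wz": 0},
  {"hand": 0.4, "dx": 0, "dy": 0, "dz": -0.086, "wx": 0, "wy": 0, "wz": 0},
  {"hand": 0.4, "dx": 0, "dy": 0, "dz": -0.088, "wx": 0, "wy": 0, "wz": 0},
  {"hand": 0.4, "dx": 0, "dy": 0, "dz": -0.088, "wx": 0, "wy": 0, "wz": 0},
], newtons=40)

```text
time: 6.7
position: [567.0, -101.1, 29.6]
tcp_rot: [-0.125, -3.139, -0.0]
ft_force: [-0.1, 0.3, 0.1]
finger_gap: 47.4
grasp_force: 41.4
```

Call:
apply_moves([
  {"hand": 0.4, "dx": 0, "dy": 0, "dz": -0.0005, "wx": 0, "wy": 0, "wz": 0},
  {"hand": 0.4, "dx": 0, "dy": 0, "dz": -0.001, "wx": 0, "wy": 0, "wz": 0},
  {"hand": 0.4, "dx": 0, "dy": 0, "dz": -0.0015, "wx": 0, "wy": 0, "wz": 0},
  {"hand": 0.4, "dx": 0, "dy": 0, "dz": -0.002, "wx": 0, "wy": 0, "wz": 0},
  {"hand": 0.4, "dx": 0, "dy": 0, "dz": -0.002, "wx": 0, "wy": 0, "wz": 0},
  {"hand": 0.4, "dx": 0, "dy": 0, "dz": -0.002, "wx": 0, "wy": 0, "wz": 0},
  {"hand": 0.4, "dx": 0, "dy": 0, "dz": -0.002, "wx": 0, "wy": 0, "wz": 0},
  {"hand": 0.4, "dx": 0, "dy": 0, "dz": -0.002, "wx": 0, "wy": 0, "wz": 0},
  {"hand": 0.4, "dx": 0, "dy": 0, "dz": -0.002, "wx": 0, "wy": 0, "wz": 0},
  {"hand": 0.4, "dx": 0, "dy": 0, "dz": -0.002, "wx": 0, "wy": 0, "wz": 0},
], newtons=40)

```text
time: 7.95
position: [567.2, -101.1, 28.5]
tcp_rot: [0.125, 3.139, 0.0]
ft_force: [-2.5, -0.2, 5.4]
finger_gap: 47.7
grasp_force: 42.0
```

Call:
apply_moves([
  {"hand": 0.7, "dx": 0, "dy": 0, "dz": 0, "wx": 0, "wy": 0, "wz": 0},
  {"hand": 0.7, "dx": 0, "dy": 0, "dz": 0, "wx": 0, "wy": 0, "wz": 0},
  {"hand": 0.75, "dx": 0, "dy": 0, "dz": 0, "wx": 0, "wy": 0, "wz": 0},
  {"hand": 0.75, "dx": 0, "dy": 0, "dz": 0, "wx": 0, "wy": 0, "wz": 0},
  {"hand": 0.75, "dx": 0, "dy": 0, "dz": 0.01, "wx": 0, "wy": 0, "wz": 0},
  {"hand": 0.75, "dx": 0, "dy": 0, "dz": 0.03, "wx": 0, "wy": 0, "wz": 0},
  {"hand": 0.75, "dx": 0, "dy": 0, "dz": 0.08, "wx": 0, "wy": 0, "wz": 0},
  {"hand": 0.75, "dx": 0, "dy": 0, "dz": 0.15, "wx": 0, "wy": 0, "wz": 0},
  {"hand": 0.75, "dx": 0, "dy": 0, "dz": 0.15, "wx": 0, "wy": 0, "wz": 0},
  {"hand": 0.75, "dx": 0, "dy": 0, "dz": 0.15, "wx": 0, "wy": 0, "wz": 0},
], newtons=20)

```text
time: 9.2
position: [567.3, -101.1, 149.1]
tcp_rot: [0.125, 3.138, 0.0]
ft_force: [-0.2, 0.2, -0.5]
finger_gap: 64.0
grasp_force: 0.0
```

```bash
python3 - <<'E'
from h import *
S=cam("scene");print(manip.state()["position"],manip.state()["finger_gap"],proj(S,[567,-101,37]))
a=cv2.resize(S[0][110:230,250:370],None,fx=5,fy=5,interpolation=cv2.INTER_CUBIC)
save(a,"s3.png")
E
```

```text
[ 566.52280263 -100.84245204  147.88853133] 63.99322590423385 (np.float64(300.2585383078835), np.float64(187.25159107789236))
```

View pics/s3.png

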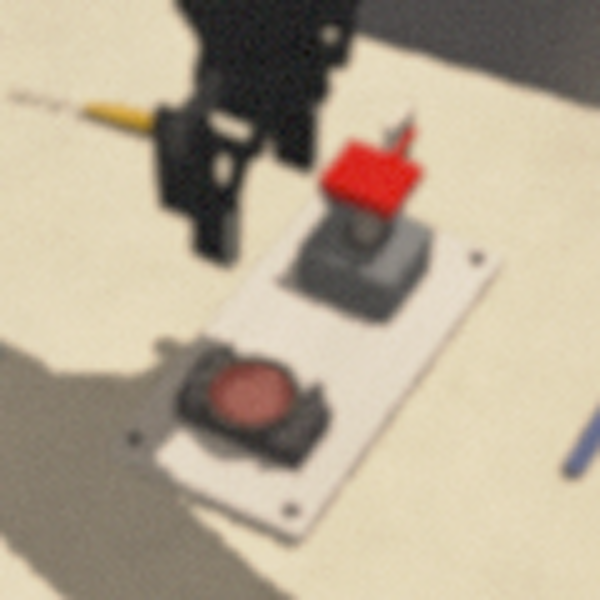

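The filter sits flat between the nest walls, glass at crop (252,393) against an expected (253,388). Next is the key, with the fingers shut.

Call:
apply_moves([
  {"hand": 0, "dx": 0, "dy": -0.04, "dz": 0, "wx": 0, "wy": 0, "wz": 0},
  {"hand": 0, "dx": -0.005, "dy": -0.08, "dz": 0, "wx": 0, "wy": 0, "wz": 0},
  {"hand": 0, "dx": -0.012, "dy": -0.12, "dz": 0, "wx": 0, "wy": 0, "wz": 0},
  {"hand": 0, "dx": -0.012, "dy": -0.143, "dz": 0, "wx": 0, "wy": 0, "wz": 0},
  {"hand": 0, "dx": -0.012, "dy": -0.143, "dz": -0.02, "wx": 0, "wy": 0, "wz": 0},
  {"hand": 0, "dx": -0.012, "dy": -0.143, "dz": -0.04, "wx": 0, "wy": 0, "wz": 0},
  {"hand": 0, "dx": -0.012, "dy": -0.143, "dz": -0.06, "wx": 0, "wy": 0, "wz": 0},
  {"hand": 0, "dx": -0.012, "dy": -0.143, "dz": -0.06, "wx": 0, "wy": 0, "wz": 0},
  {"hand": 0, "dx": -0.012, "dy": -0.143, "dz": -0.06, "wx": 0, "wy": 0, "wz": 0},
  {"hand": 0, "dx": -0.012, "dy": -0.143, "dz": -0.06, "wx": 0, "wy": 0, "wz": 0},
], newtons=20)

```text
time: 10.5
position: [558.2, -215.7, 100.9]
tcp_rot: [0.125, 3.137, -0.001]
ft_force: [-0.5, 0.2, 0.1]
finger_gap: 0.2
grasp_force: 0.0
```

Call:
apply_moves([
  {"hand": 0, "dx": 0, "dy": 0, "dz": -0.006, "wx": 0, "wy": 0, "wz": 0},
  {"hand": 0, "dx": 0, "dy": 0, "dz": -0.012, "wx": 0, "wy": 0, "wz": 0},
  {"hand": 0, "dx": 0, "dy": 0, "dz": -0.015, "wx": 0, "wy": 0, "wz": 0},
  {"hand": 0, "dx": 0, "dy": 0, "dz": -0.018, "wx": 0, "wy": 0, "wz": 0},
  {"hand": 0, "dx": 0, "dy": 0, "dz": -0.021, "wx": 0, "wy": 0, "wz": 0},
  {"hand": 0, "dx": 0, "dy": 0, "dz": -0.024, "wx": 0, "wy": 0, "wz": 0},
  {"hand": 0, "dx": 0, "dy": 0, "dz": -0.027, "wx": 0, "wy": 0, "wz": 0},
  {"hand": 0, "dx": 0, "dy": 0, "dz": -0.03, "wx": 0, "wy": 0, "wz": 0},
  {"hand": 0, "dx": 0, "dy": 0, "dz": -0.03, "wx": 0, "wy": 0, "wz": 0},
  {"hand": 0, "dx": 0, "dy": 0, "dz": -0.03, "wx": 0, "wy": 0, "wz": 0},
], newtons=20)

```text
time: 11.75
position: [557.4, -215.5, 76.6]
tcp_rot: [-0.125, -3.139, -0.001]
ft_force: [-2.8, 1.2, 6.2]
finger_gap: -0.1
grasp_force: 3.3
```

```bash
python3 - <<'E'
from h import *
S=cam("scene");T=cam("top");s=manip.state();print(s["position"],s["ft_force"])
o=np.zeros((480,790,3),np.uint8)
o[:480,:390]=cv2.resize(S[0][120:216,275:353],None,fx=5,fy=5,interpolation=cv2.INTER_CUBIC)
o[:480,400:790]=cv2.resize(T[0][170:250,300:365],None,fx=6,fy=6,interpolation=cv2.INTER_CUBIC)
save(o,"s4.png")
E
```

```text
[ 557.34743428 -215.45309575   76.61017606] [-3.23818937  1.70721971  6.89941976]
```

View pics/s4.png

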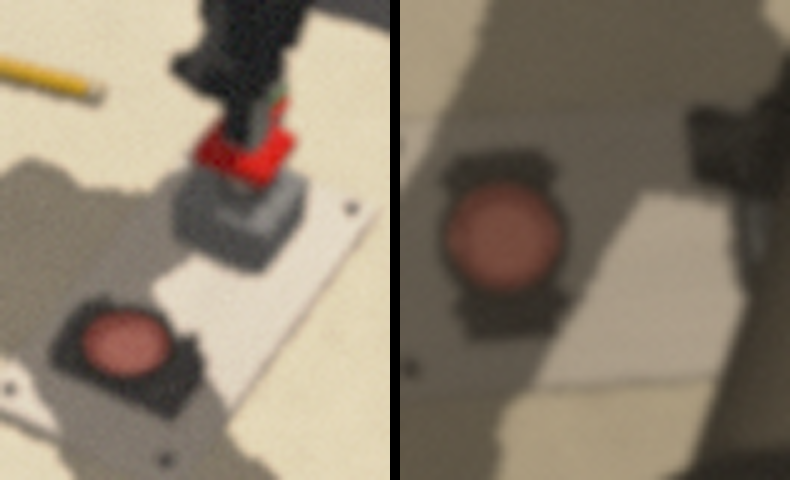

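The filter is centred in the nest, at (503,236) in the right panel. The key is about 12.5 mm down at 6–7 N, so I'll go 2 mm further to reach mid-band.

Call:
apply_moves([
  {"hand": 0, "dx": 0, "dy": 0, "dz": -0.001, "wx": 0, "wy": 0, "wz": 0},
  {"hand": 0, "dx": 0, "dy": 0, "dz": -0.0025, "wx": 0, "wy": 0, "wz": 0},
  {"hand": 0, "dx": 0, "dy": 0, "dz": -0.0025, "wx": 0, "wy": 0, "wz": 0},
  {"hand": 0, "dx": 0, "dy": 0, "dz": -0.0025, "wx": 0, "wy": 0, "wz": 0},
  {"hand": 0, "dx": 0, "dy": 0, "dz": -0.0025, "wx": 0, "wy": 0, "wz": 0},
  {"hand": 0, "dx": 0, "dy": 0, "dz": -0.0025, "wx": 0, "wy": 0, "wz": 0},
  {"hand": 0, "dx": 0, "dy": 0, "dz": -0.0025, "wx": 0, "wy": 0, "wz": 0},
  {"hand": 0, "dx": 0, "dy": 0, "dz": -0.0025, "wx": 0, "wy": 0, "wz": 0},
  {"hand": 0, "dx": 0, "dy": 0, "dz": -0.0025, "wx": 0, "wy": 0, "wz": 0},
  {"hand": 0, "dx": 0, "dy": 0, "dz": -0.0025, "wx": 0, "wy": 0, "wz": 0},
], newtons=20)

```text
time: 13.1
position: [557.4, -215.4, 74.7]
tcp_rot: [-0.125, -3.139, -0.001]
ft_force: [-2.5, 1.3, 8.2]
finger_gap: 0.0
grasp_force: 3.5
```

```bash
python3 - <<'E'
from h import *
S=cam("scene");s=manip.state();print(s["position"],s["ft_force"])
save(cv2.resize(S[0][120:180,305:365],None,fx=9,fy=9,interpolation=cv2.INTER_CUBIC),"s5.png")
E
```

```text
[ 557.36163893 -215.43288732   74.73042498] [-2.8367637   1.16703166  6.57950926]
```

View pics/s5.png

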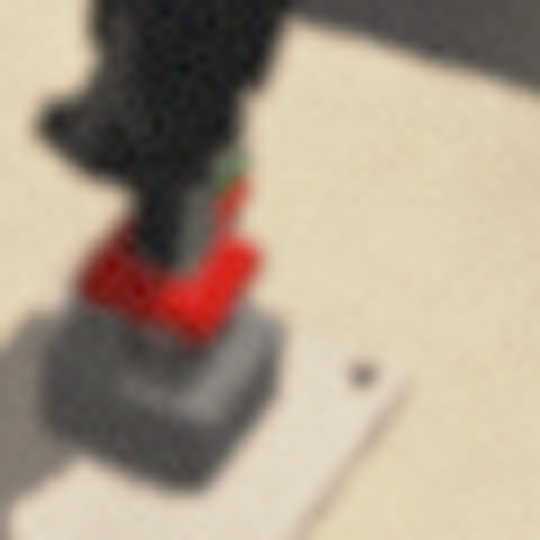

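The pointer, crop (235,190), meets the green band, crop (232,160). The TCP height of 74.7 mm and 7–8 N of force both put the travel at about 14.5 mm. I'm handing in.

```bash
python3 -c "
from plant import manip
print(manip.close_job())"
```

```text
the job is handed in; nothing more can be done
None
```

The filter lies flat and released in the nest, and I handed the job in with the arm still pressing the key about 14.5 mm down (green band 11–19 mm); the key never reached its stop, and only the filter and the key were moved.

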